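Drive the lens cell out of its mount with the ejector rod

ROBOT

A 7-joint arm with a two-finger parallel gripper is mounted at the origin on the work surface. World frame = base frame: x ahead of the robot, y to its left, z up, the work surface at z = 0. Lengths are in m, angles in rad, forces in N, time in s.
With the tool pointing down it reaches from about 0.425 to 0.95 m from the base axis. Payload 4.7 kg.
Tool frame: the origin (TCP) lies at the very end of the fingers, on their centre line; the grasp point (between the pads) lies 19 mm behind it (r.grip_point_offset is the distance from the TCP to the grasp point, in m); z points along the fingers, y is the line along which they close (so a half turn about z gives the same grasp; the last joint's range is limited). The gripper opens to 87 mm and grips with 3 to 60 N. Pads are 19 mm wide; open, the fingers measure 117 mm over their backs; the gripper's body (75 mm by 190 mm) begins 51 mm behind the grasp point.
Start: joints at [-1.296, 0.469, -0.049, 1.532, 0.024, 1.141, -0.082], TCP at [0.202, 0.644, 0.223] pointing down, gripper open.
Joint ranges: [-2.59, 2.59], [-0.33, 1.99], [-1.39, 1.29], [0.1, 2.45], [-1.04, 4.18], [0.21, 1.99], [-2.66, 2.66]. Speed limits (rad/s): [2.57, 2.57, 3.14, 3.14, 3.14, 3.14, 3.14].

INTERFACE

Orientations are given as a unit quaternion [w, x, y, z].
In Python, from bench import r gives the robot as it stands. The module is installed in compiled form; this text tells all that it offers.
- The arm moves only by the tool jog_arm, never from a script. Its argument "series" is a list that holds one entry, the list of rows, each a list of 7 numbers: the shift along the tool's x, y, z in units of 25 cm (1.0 is 25 cm), then the turn, a rotation vector about the tool's x, y, z in units of 90 degrees (1.0 is 90 degrees), then the opening, from 0 (shut) to 1 (fully open). In form: [[[tx, ty, tz, wx, wy, wz, fingers], ...]]. A call has 1 to 12 rows; each row shifts and turns the commanded pose from where the row before left it, along the tool's axes as they then stand; what a row does not reach is not made up. A row lasts 1/12 s, in which the tool goes at most 41.7 mm and 7.16 degrees, less where a joint would pass 70% of its speed; a pose out of reach is approached as far as the arm can. A call with a number of a shift or a turn outside -1 to 1 is refused whole. A call with a gripper value outside its range is refused whole. The fingers move at their own pace and stop on an object; "force" is the grip in N (left out, the last holds). Time passes only in rows, so rows that do not move let the fingers close. It gives the time, the measured TCP pose, the force, the opening and the grip force at its end, in the units of the state.
- r.state(): the state, without advancing time (a new reading comes with each control period).
- r.camera(name): name is "scene" or "top"; returns a dict with "img" (400x640x3 uint8, red, green, blue), "range_z" (400x640 float32, m along the optical axis (not along the pixel's ray), 0 where there is no reading), "intrinsics" (3x3 intrinsics, pixels), "R" (3x3) and "t" (3): a world point X has camera coordinates R X + t. Camera axes: x right, y down, z forward; pixel columns grow to the right and rows downward; lengths in m; the calibration is good to about 2 mm. A picture is of the moment at which its call begins.
- r.hand_in(): hands the job in; it is judged then, once.
The state is a dict: "time_s": time; "joints": joint angles; "joint_vel": joint speeds; "joint_efforts": joint torques, N m; "tool_pos": TCP position; "ee_rot": TCP orientation; "force": force on the tool from outside, world axes, zero at the start; "moment": the same for the moment, N m; "finger_gap": finger opening in m; "grip_force": force on a finger pad.
Only numpy, scipy, OpenCV 4.12 (cv2) and the standard library are available. Lean on these libraries where they do the work, as an engineer would, in place of code of your own. Each camera call takes 0.05 s, during which the arm holds its last target. There are 200 camera calls.

TASK

Take the ejector rod out of its wooden block, put it down the bore of the aluminium lens mount and slowly push the brass lens cell down until you feel it land on the catch dish beneath, then bed it there with a short press of about 19 N; the glass is fragile, so never push it with more than 25 N. Then draw the rod out and stand it back in its wooden block, leaving everything else on the bench alone.

Things in the scene. Friction and masses are not known exactly. Their poses are not given: they have to be found in the camera images.
- rod: Ejector rod (loose, 60 g, 127 mm long, vertical): white plastic shaft 16 mm in diameter and 95 mm long, whose lower 3 mm taper to 12 mm, and on top of it a round blue grip 22 mm in diameter and 32 mm high. Origin at the centre of the lower tip, z up along the rod towards the grip. Starts standing in the wooden block, its tip on the hole's floor
- rod_tip (a point): Centre of the lower tip of the rod (same point as the rod's origin)
- rod_grip (a point): Centre of the rod's blue grip, 111 mm above the tip: the place to hold it (a grip of 40 N or more does not slip under the pushing force)
- holder: Wooden tool block, fixed, 65 x 65 mm and 45 mm high, with one upright hole in the middle, 19 mm in diameter and 35 mm deep, open at the top. Origin at the centre of its underside on the bench (the hole's floor is 10 mm above it)
- holder_hole0 (a point): Centre of the mouth of the wooden block's hole, 45 mm above the bench
- mount: Aluminium lens mount, fixed (height differs each time): 50 mm cube block with an upright bore 18 mm in diameter right through it. Origin at the centre of the block's underside, z up. A white arm and black collar run from it along its +y to the column, 125 mm from the bore, top 178 mm above the bench. Steel catch dish with blue felt under the block, felt 25 mm below its underside
- bore_mouth (a point): Centre of the bore's upper mouth, on the block's top face, 50 mm above the mount's origin. z up
- cell: Brass lens cell, a cylinder 17.6 mm in diameter and 20 mm high, that slides only up and down in the bore and stays where it is left (tight fit). Sliding it slowly takes about 9 N, and 1.2 N more per 10 mm/s of speed; the dish is a firm stop. Bedding it needs 14 to 25 N for 0.2 s; above 25 N the glass cracks. Origin at the centre of its underside
- cell_top (a point): Centre of the cell's glass top face. Starts 25 to 31 mm below the bore mouth, and is 55 mm below it when the cell rests on the dish (there the rod's blue grip is still 40 mm above the block)
- stand: White base plate of the column stand, fixed, 120 x 220 mm and 16 mm high. Origin on the bench directly below the bore axis; the steel column, 25 mm in diameter, rises 125 mm from it along its +y
- meter: Orange multimeter, loose, 150 x 75 x 36 mm, lying on the bench; leave alone. Origin at the centre of its underside, length along x
- cleaner: Small white bottle with a red cap, loose, 44 mm in diameter, 90 mm high; leave alone. Origin at the centre of its underside
- driver: Screwdriver with a yellow handle, loose, 170 mm long, lying on the bench; leave alone. Length along its x
Mind the look-alikes: they are no part of the job. Leave any green or red look-alike of the rod alone. Several things have the shape of the holder; the one meant has the colours described above.

How it is judged:
By the outcome, as a careful person would: the job done as asked, in the order asked, and still so for the second after the job is handed in, with the robot touching nothing.
It also fails if it takes over 72 s, if anything falls off the work surface, if the arm or the gripper's body presses on something with over 40 N, if the wrist force passes 120 N, or if a joint passes its speed limit or range.

## Working session

There is one attempt and no reset: what is moved stays moved. The work goes in short steps, Python scripts to look and compute and a tool call to move; the robot and the scene stay as the last step left them, time stands still between calls to the robot, and variables do not carry over. Pictures are saved under pics/ and viewed, at most 10 in all, crops included, and the job is handed in when it is done.

Besides the shell and the picture viewer there is one more tool, called in YAML: its name, and indented under it one key for each argument. jog_arm: Moves the arm, as the interface text tells. Shifts and turns lie within -1 to 1; 1 stands for 25 cm of shift or 90 degrees of turn. Its arguments: {"type":"object","properties":{"series":{"type":"array"},"force":{"type":"number"}},"required":["series"]}

```bash
mkdir -p pics; cat > h.py <<'E'
from bench import r
import numpy as np, cv2
def cam(n):
    c=r.camera(n); return c
def pts(c):
    K,R,t,Z=c["intrinsics"],c["R"],c["t"],c["range_z"]
    v,u=np.mgrid[0:400,0:640]
    P=np.stack([(u-K[0,2])/K[0,0]*Z,(v-K[1,2])/K[1,1]*Z,Z],-1)
    return (P-t)@R
def proj(c,X):
    p=c["intrinsics"]@(c["R"]@np.array(X)+c["t"]); return p[:2]/p[2]
def ray(c,u,v,z):
    d=c["R"].T@np.linalg.inv(c["intrinsics"])@np.array([u,v,1.]); o=-c["R"].T@c["t"]
    return o+d*(z-o[2])/d[2]
E
python3 - <<'E'
from h import *
for n in("top","scene"):
    c=cam(n); cv2.imwrite(f"pics/{n}0.png",c["img"][...,::-1]); print(n,-c["R"].T@c["t"],c["R"].round(2).tolist(),c["intrinsics"][0,0]); np.save(n+"0.npy",pts(c))
s=r.state();print(s)
E
```

```text
top [ 0.37494668 -0.04635524  1.44614391] [[0.03, -1.0, -0.01], [-0.99, -0.03, -0.14], [0.14, 0.02, -0.99]] 472.4380274546859
scene [ 1.33591853 -0.13814169  0.61661342] [[0.15, 0.99, -0.01], [0.52, -0.09, -0.85], [-0.84, 0.12, -0.53]] 414.18765820282596
{'time_s': 0.1, 'joints': array([-1.29593201,  0.46937399, -0.04860763,  1.53356579,  0.02408237,
        1.14101322, -0.08230485]), 'joint_vel': array([-0.00065191, -0.0017675 ,  0.00077868, -0.00254748,  0.00022634,
        0.00143494,  0.00189274]), 'joint_efforts': array([ 4.96087250e-04, -5.09170032e+01, -8.10238277e-02, -2.36829239e+01,
       -6.13938365e-02,  3.44283704e-02,  6.69036240e-05]), 'tool_pos': array([0.20171555, 0.64358795, 0.22159918]), 'ee_rot': array([-1.14313399e-04,  1.51285026e-01,  9.88489784e-01, -8.80435620e-04]), 'force': array([-0.21636342, -0.0108748 ,  0.61776861]), 'moment': array([ 0.05632735,  0.04538826, -0.04045531]), 'grip_force': 0.0, 'finger_gap': 0.0868976534211438}
```

View pics/top0.png

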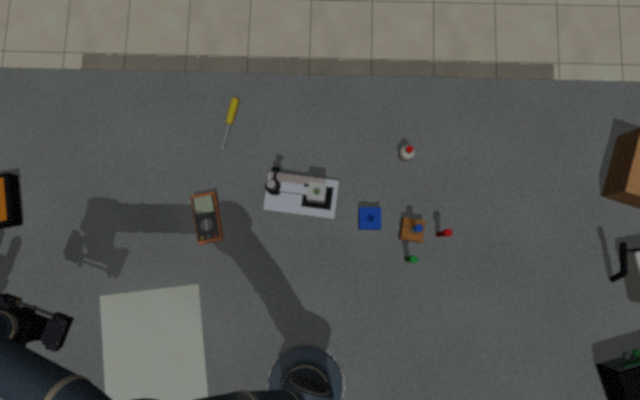

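View pics/scene0.png

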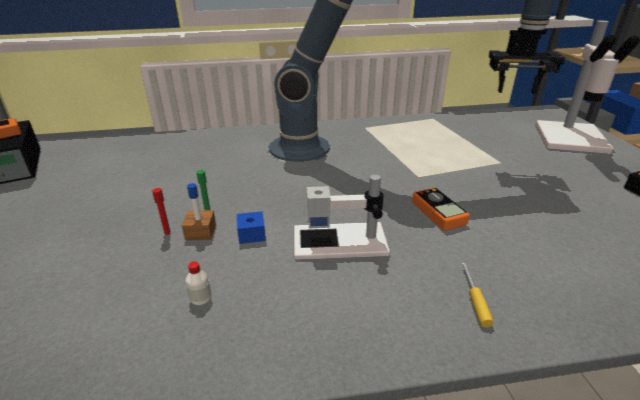

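The top view shows the orange block at (412,230) with the blue grip at (417,228), the red decoy at (446,232) and the green one at (411,259). The mount's top is at (317,190) and the column at (272,180). In the scene view the rod grip is at (193,190) and the mount's block at (318,205).

```bash
python3 - <<'E'
from h import *
def blob(n,lo,hi,box):
    im=cv2.imread(f"pics/{n}0.png");h=cv2.cvtColor(im,cv2.COLOR_BGR2HSV);P=np.load(n+"0.npy")
    m=cv2.inRange(h,lo,hi);k=np.zeros_like(m);k[box[1]:box[3],box[0]:box[2]]=1
    m=(m>0)&(k>0);Q=P[m];v,u=np.nonzero(m)
    print(n,box,m.sum(),"uv",u.mean().round(1),v.mean().round(1),(u.min(),u.max(),v.min(),v.max()),"med",np.median(Q,0).round(4),"z",np.percentile(Q[:,2],[2,50,98]).round(3))
    return Q
B=((100,120,60),(130,255,255))
Rd=((0,150,80),(6,255,255)); G=((45,100,40),(85,255,255)); W=((6,100,60),(18,255,255))
blob("top",*B,(408,218,428,240));blob("scene",*B,(183,180,205,205))
blob("top",*Rd,(430,220,460,245));blob("scene",*Rd,(150,185,172,240))
blob("top",*G,(400,248,425,270));blob("scene",*G,(195,165,215,215))
for n,b in (("top",(395,212,430,246)),("scene",(180,205,220,242))):
    Q=blob(n,*W,b);T=Q[abs(Q[:,2]-.045)<.006]
    print(" top face",len(T),T.mean(0).round(4),cv2.minAreaRect((T[:,:2]*1000).astype(np.float32)))
P=np.load("top0.npy");q=P[180:212,295:338].reshape(-1,3)
hz,e=np.histogram(q[:,2],bins=np.arange(0,.25,.005));print([(round(a,3),b) for a,b in zip(e,hz) if b>8])
q=np.load("scene0.npy")[180:232,300:335].reshape(-1,3)
hz,e=np.histogram(q[:,2],bins=np.arange(0,.25,.005));print([(round(a,3),b) for a,b in zip(e,hz) if b>8])
for n,b in(("top",(255,155,345,225)),("scene",(285,165,400,270))):
    im=cv2.imread(f"pics/{n}0.png")[b[1]:b[3],b[0]:b[2]];cv2.imwrite(f"pics/{n}c.png",cv2.resize(im,None,fx=6 if n=="top" else 5,fy=6 if n=="top" else 5,interpolation=cv2.INTER_CUBIC))
E
```

```text
top (408, 218, 428, 240) 42 uv 417.8 227.8 (np.int64(414), np.int64(421), np.int64(225), np.int64(231)) med [ 0.4595 -0.3026  0.137 ] z [0.124 0.137 0.141]
scene (183, 180, 205, 205) 116 uv 192.3 190.3 (np.int64(188), np.int64(197), np.int64(183), np.int64(197)) med [ 0.4682 -0.303   0.1274] z [0.109 0.127 0.617]
top (430, 220, 460, 245) 40 uv 447.3 232.2 (np.int64(444), np.int64(451), np.int64(229), np.int64(235)) med [ 0.4511 -0.3862  0.127 ] z [0.119 0.127 0.421]
scene (150, 185, 172, 240) 267 uv 161.0 208.2 (np.int64(153), np.int64(169), np.int64(188), np.int64(233)) med [ 0.4569 -0.3854  0.0818] z [0.008 0.082 0.127]
top (400, 248, 425, 270) 58 uv 412.4 259.0 (np.int64(405), np.int64(417), np.int64(256), np.int64(262)) med [ 0.3741 -0.2883  0.1271] z [0.043 0.127 0.133]
scene (195, 165, 215, 215) 225 uv 203.0 187.4 (np.int64(197), np.int64(209), np.int64(170), np.int64(209)) med [ 0.3808 -0.2912  0.0882] z [0.017 0.088 0.127]
top (395, 212, 430, 246) 394 uv 410.8 229.9 (np.int64(400), np.int64(424), np.int64(217), np.int64(241)) med [ 0.4539 -0.2964  0.0454] z [0.029 0.045 0.051
[... 746 characters left out ...]
(25)), (np.float64(0.135), np.int64(21)), (np.float64(0.14), np.int64(176)), (np.float64(0.145), np.int64(99))]
[(np.float64(0.0), np.int64(330)), (np.float64(0.01), np.int64(24)), (np.float64(0.015), np.int64(159)), (np.float64(0.06), np.int64(31)), (np.float64(0.065), np.int64(171)), (np.float64(0.07), np.int64(20)), (np.float64(0.095), np.int64(48)), (np.float64(0.1), np.int64(40)), (np.float64(0.105), np.int64(48)), (np.float64(0.11), np.int64(54)), (np.float64(0.115), np.int64(54)), (np.float64(0.12), np.int64(51)), (np.float64(0.125), np.int64(72)), (np.float64(0.13), np.int64(52)), (np.float64(0.135), np.int64(56)), (np.float64(0.14), np.int64(259)), (np.float64(0.145), np.int64(13))]
```

View pics/topc.png

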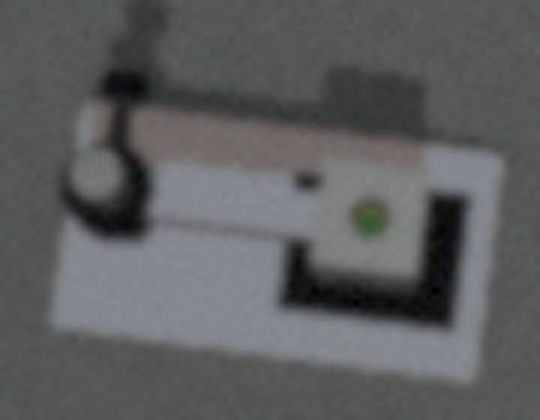

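View pics/scenec.png

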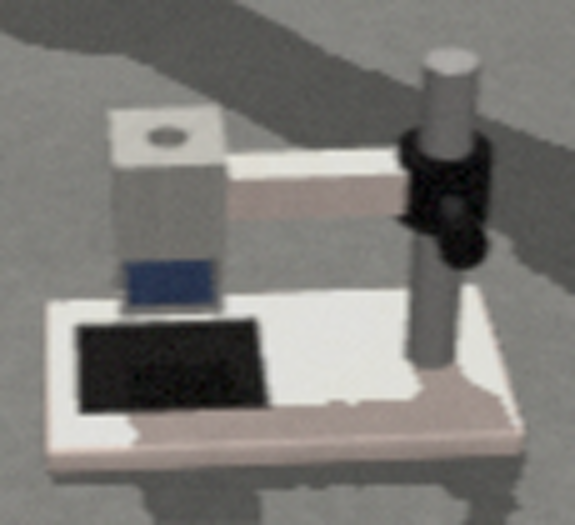

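The top-view crop shows the bore at about full-image (316.6,191.1), with the column at (271.5,184). The scene crop puts the bore mouth at (318.3,192.1). I'll triangulate the bore and the rod grip.

```bash
cat >> h.py <<'E'
def tri(obs):
    A=[];b=[]
    for c,(u,v) in obs:
        M=c["intrinsics"]@np.c_[c["R"],c["t"]]
        for i,w in((0,u),(1,v)):
            q=w*M[2]-M[i];A.append(q[:3]);b.append(-q[3])
    return np.linalg.lstsq(np.array(A),np.array(b),rcond=None)[0]
E
python3 - <<'E'
from h import *
T=cam("top");S=cam("scene")
def dark(n,box,c0):
    g=cv2.cvtColor(cv2.imread(f"pics/{n}0.png"),cv2.COLOR_BGR2GRAY).astype(float)
    h=cv2.cvtColor(cv2.imread(f"pics/{n}0.png"),cv2.COLOR_BGR2HSV)
    g=h[...,2].astype(float);p=g[box[1]:box[3],box[0]:box[2]];w=np.clip(np.percentile(p,75)-8-p,0,None)
    v,u=np.mgrid[box[1]:box[3],box[0]:box[2]];return (u*w).sum()/w.sum(),(v*w).sum()/w.sum()
a=dark("top",(311,186,323,197),0);b=dark("scene",(312,188,325,196),0)
print("bore px",a,b,"tri",tri([(T,a),(S,b)]).round(4),"z.142",ray(T,*a,.142).round(4),ray(S,*b,.142).round(4))
for n,bx in(("top",(308,180,330,204)),("scene",(305,183,332,200))):
    Q=np.load(n+"0.npy")[bx[1]:bx[3],bx[0]:bx[2]].reshape(-1,3);Q=Q[(abs(Q[:,2]-.142)<.008)]
    print(n,"topface",np.median(Q[:,2]).round(4),cv2.minAreaRect((Q[:,:2]*1000).astype(np.float32)))
print("rod top",ray(T,417.8,227.8,.135).round(4),"grip side",ray(S,192.3,190.3,.123).round(4), tri([(T,(417.8,227.8)),(S,(192.3,190.3))]).round(4))
Q=np.load("top0.npy")[165:205,258:290].reshape(-1,3);Q=Q[Q[:,2]>.165];print("col",Q.mean(0).round(4),len(Q))
Q=np.load("scene0.npy")[218:226,311:325].reshape(-1,3);print("felt",np.median(Q,0).round(4))
E
```

```text
bore px (np.float64(316.15627822944896), np.float64(190.66485998193315)) (np.float64(318.02032749858836), np.float64(191.96273291925465)) tri [ 0.5547 -0.0184  0.1441] z.142 [ 0.5549 -0.0184  0.142 ] [ 0.5512 -0.0178  0.142 ]
top topface 0.1442 ((553.9400634765625, -18.740007400512695), (49.99961471557617, 50.20510482788086), 84.21015167236328)
scene topface 0.1434 ((553.0481567382812, -18.35225486755371), (48.696327209472656, 54.52925109863281), 82.24996185302734)
rod top [ 0.46   -0.3023  0.135 ] grip side [ 0.4619 -0.304   0.123 ] [ 0.4608 -0.3045  0.1225]
col [0.5508 0.0928 0.2784] 75
felt [ 0.5609 -0.0216  0.0685]
```

jog_arm:
  series:
    - [[-0.12,-0.095,-0.015,0,0,0,0.6],[-0.12,-0.095,-0.015,0,0,0,0.6],[-0.12,-0.095,-0.015,0,0,0,0.6],[-0.12,-0.095,-0.015,0,0,0,0.6],[-0.12,-0.095,-0.015,0,0,0,0.6],[-0.12,-0.095,-0.015,0,0,0,0.6],[-0.12,-0.095,-0.015,0,0,0,0.6],[-0.12,-0.095,-0.015,0,0,0,0.6],[-0.12,-0.095,-0.015,0,0,0,0.6],[-0.12,-0.095,-0.015,0,0,0,0.6],[-0.12,-0.095,-0.015,0,0,0,0.6],[-0.12,-0.095,-0.015,0,0,0,0.6]]
  force: 45

```text
time_s: 1.2
tool_pos: [0.4608, 0.2627, 0.2678]
ee_rot: [0.0, 0.151, 0.988, 0.0]
force: [-0.1, 0.4, 0.7]
finger_gap: 0.0521
grip_force: 0.0
```

```bash
cat > go.py <<'E'
import sys
from h import *
from scipy.spatial.transform import Rotation as Ro
def go(x,y,z,n=1):
    s=r.state();q=s["ee_rot"];R=Ro.from_quat([q[1],q[2],q[3],q[0]]).as_matrix()
    d=R.T@(np.array([x,y,z])-s["tool_pos"])/.25/n
    print("t",s["time_s"],"pos",s["tool_pos"].round(4),"tilt(rad) toolz",R[:,2].round(4),"tooly",R[:,1].round(3),"F",s["force"].round(1),"gap",round(s["finger_gap"],4),"grip",s["grip_force"],"j",s["joints"].round(2))
    print("units/row",d.round(4),"norm mm/row",np.linalg.norm(d)*250)
if __name__=="__main__": go(*map(float,sys.argv[1:]))
E
python3 go.py 0.4605 -0.303 0.22 12
```

```text
t 1.2 pos [0.4608 0.2627 0.2678] tilt(rad) toolz [ 1.e-04  3.e-04 -1.e+00] tooly [0.299 0.954 0.   ] F [-0.1  0.4  0.7] gap 0.0521 grip 0.0 j [-0.72  0.19  0.14  1.82 -0.03  1.13  0.7 ]
units/row [-0.0563 -0.18    0.0159] norm mm/row 47.309081908488366
```

jog_arm:
  series:
    - [[-0.05,-0.155,0,0,0,0,0.6],[-0.05,-0.155,0,0,0,0,0.6],[-0.05,-0.155,0,0,0,0,0.6],[-0.05,-0.155,0,0,0,0,0.6],[-0.05,-0.155,0,0,0,0,0.6],[-0.05,-0.155,0,0,0,0,0.6],[-0.05,-0.155,0,0,0,0,0.6],[-0.05,-0.155,0,0,0,0,0.6],[-0.05,-0.155,0,0,0,0,0.6],[-0.05,-0.155,0,0,0,0,0.6],[-0.05,-0.155,0,0,0,0,0.6],[-0.05,-0.155,0,0,0,0,0.6]]

```text
time_s: 2.2
tool_pos: [0.4637, -0.2259, 0.2677]
ee_rot: [0.0, 0.151, 0.989, 0.0]
force: [0.3, 0.7, 0.3]
finger_gap: 0.0527
grip_force: 0.0
```

jog_arm:
  series:
    - [[0,0,0,0,0,0.0767,0.6],[0,0,0,0,0,0.0767,0.6],[0,0,0,0,0,0.0767,0.6],[0,0,0,0,0,0.0767,0.6],[0,0,0,0,0,0,0.6]]

```text
time_s: 2.62
tool_pos: [0.464, -0.2241, 0.2673]
ee_rot: [-0.0, 0.384, 0.923, 0.0]
force: [0.2, -0.2, 0.1]
finger_gap: 0.0522
grip_force: 0.0
```

```bash
python3 go.py 0.4605 -0.303 0.16 4
```

```text
t 2.6167 pos [ 0.464  -0.2241  0.2673] tilt(rad) toolz [-4.e-04  2.e-04 -1.e+00] tooly [ 0.709  0.705 -0.   ] F [ 0.2 -0.2  0.1] gap 0.0522 grip 0.0 j [-0.16  0.18  0.61  1.88 -0.11  1.12  1.28]
units/row [-0.0535 -0.0581  0.1073] norm mm/row 33.31819978184377
```

jog_arm:
  series:
    - [[-0.0535,-0.058,0.1,0,0,0,0.6],[-0.0535,-0.058,0.1,0,0,0,0.6],[-0.0535,-0.058,0.1,0,0,0,0.6],[-0.0535,-0.058,0.1,0,0,0,0.6],[0,0,0,0,0,0,0.6],[0,0,0,0,0,0,0.6]]

```text
time_s: 3.12
tool_pos: [0.4598, -0.3032, 0.1663]
ee_rot: [-0.002, 0.383, 0.924, -0.0]
force: [0.6, 1.1, 0.8]
finger_gap: 0.0522
grip_force: 0.0
```

```bash
python3 go.py 0.4605 -0.303 0.102 1; python3 - <<'E'
from h import *
c=cam("scene");cv2.imwrite("pics/s1.png",cv2.resize(c["img"][110:260,110:310,::-1],None,fx=4,fy=4,interpolation=cv2.INTER_CUBIC))
E
```

```text
t 3.1167 pos [ 0.4598 -0.3032  0.1663] tilt(rad) toolz [-0.0032  0.001  -1.    ] tooly [ 0.707  0.707 -0.002] F [0.6 1.1 0.8] gap 0.0522 grip 0.0 j [ 0.03  0.37  0.61  1.92 -0.25  0.94  1.54]
units/row [-0.002   0.003   0.2571] norm mm/row 64.27298607981945
```

View pics/s1.png

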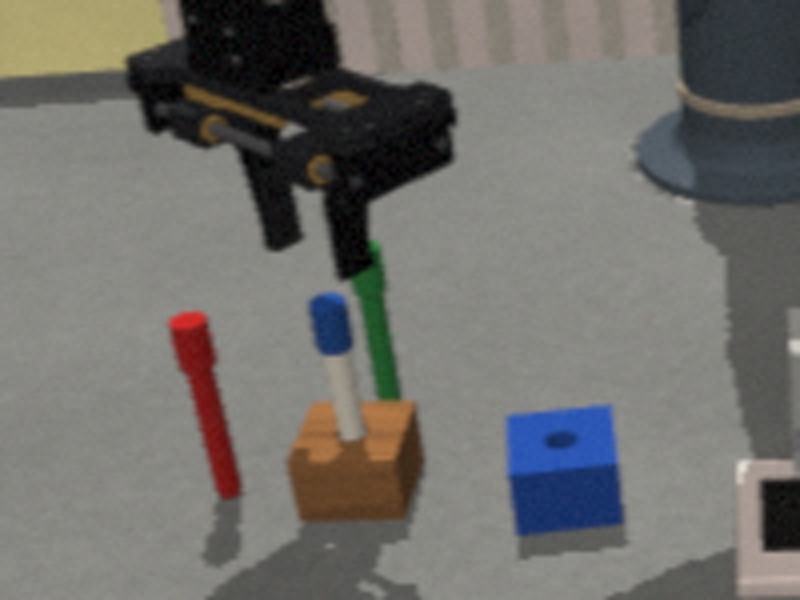

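The fingers straddle the rod: finger mid (319,258) lies on the blue grip's axis (328,300), and both decoys are clear. I'll go down and grip.

jog_arm:
  series:
    - [[0,0.003,0.065,0,0,0,0.6],[0,0,0.065,0,0,0,0.6],[0,0,0.065,0,0,0,0.6],[0,0,0.062,0,0,0,0.6],[0,0,0,0,0,0,0.6],[0,0,0,0,0,0,0.6],[0,0,0,0,0,0,0.6]]

```text
time_s: 3.75
tool_pos: [0.4628, -0.3024, 0.1049]
ee_rot: [0.001, 0.382, 0.924, 0.0]
force: [-0.5, -1.0, 0.7]
finger_gap: 0.0521
grip_force: 0.0
```

jog_arm:
  series:
    - [[0,0,0,0,0,0,0.2],[0,0,0,0,0,0,0.2],[0,0,0,0,0,0,0.0],[0,0,0,0,0,0,0.0],[0,0,0,0,0,0,0.0],[0,0,0,0,0,0,0.0],[0,0,0,0,0,0,0.0],[0,0,0,0,0,0,0.0],[0,0,0,0,0,0,0.0]]
  force: 50

```text
time_s: 4.5
tool_pos: [0.4614, -0.3026, 0.1033]
ee_rot: [0.0, 0.383, 0.924, -0.0]
force: [-0.3, -0.1, 1.3]
finger_gap: 0.021
grip_force: 49.9
```

```bash
python3 go.py 0.4605 -0.303 0.102 1
```

```text
t 4.5 pos [ 0.4614 -0.3026  0.1033] tilt(rad) toolz [-1.e-04 -1.e-04 -1.e+00] tooly [ 0.707  0.707 -0.   ] F [-0.3 -0.1  1.3] gap 0.021 grip 49.867704939097166 j [ 0.07  0.45  0.56  1.97 -0.33  0.81  1.6 ]
units/row [ 0.0016 -0.0036  0.0053] norm mm/row 1.6601389264237163
```

jog_arm:
  series:
    - [[0,0,-0.02,0,0,0,0],[0,0,-0.04,0,0,0,0],[0,0,-0.06,0,0,0,0],[0,0,-0.08,0,0,0,0],[0,0,-0.1,0,0,0,0],[0,0,-0.1,0,0,0,0],[0,0,-0.1,0,0,0,0],[0,0,-0.08,0,0,0,0],[0,0,-0.06,0,0,0,0],[0,0,0,0,0,0,0],[0,0,0,0,0,0,0],[0,0,0,0,0,0,0]]

```text
time_s: 5.5
tool_pos: [0.461, -0.3018, 0.2624]
ee_rot: [-0.001, 0.383, 0.924, 0.0]
force: [0.1, 0.3, -1.4]
finger_gap: 0.0212
grip_force: 49.9
```

```bash
python3 go.py 0.554 -0.0185 0.263 12
```

```text
t 5.5 pos [ 0.461  -0.3018  0.2624] tilt(rad) toolz [-0.0013  0.0011 -1.    ] tooly [ 0.707  0.707 -0.   ] F [ 0.1  0.3 -1.4] gap 0.0212 grip 49.872723799198866 j [-0.02  0.26  0.65  1.81 -0.17  1.13  1.47]
units/row [ 0.0449  0.0887 -0.0001] norm mm/row 24.847025026538645
```

jog_arm:
  series:
    - [[0.049,0.0968,0,0,0,0,0],[0.049,0.0968,0,0,0,0,0],[0.049,0.0968,0,0,0,0,0],[0.049,0.0968,0,0,0,0,0],[0.049,0.0968,0,0,0,0,0],[0.049,0.0968,0,0,0,0,0],[0.049,0.0968,0,0,0,0,0],[0.049,0.0968,0,0,0,0,0],[0.049,0.0968,0,0,0,0,0],[0.049,0.0968,0,0,0,0,0],[0.049,0.0968,0,0,0,0,0],[0,0,0,0,0,0,0]]

```text
time_s: 6.5
tool_pos: [0.5552, -0.0116, 0.2611]
ee_rot: [-0.002, 0.379, 0.926, 0.001]
force: [0.7, 1.0, -1.1]
finger_gap: 0.021
grip_force: 49.9
```

jog_arm:
  series:
    - [[0,0,0,0,0,0,0],[0,0,0,0,0,0,0],[0,0,0,0,0,0,0],[0,0,0,0,0,0,0],[0,0,0,0,0,0,0]]

```text
time_s: 6.92
tool_pos: [0.5542, -0.0201, 0.2632]
ee_rot: [-0.0, 0.384, 0.923, -0.0]
force: [0.2, 0.1, 0.5]
finger_gap: 0.021
grip_force: 49.9
```

```bash
python3 go.py 0.554 -0.0185 0.248 1;python3 - <<'E'
from h import *
c=cam("scene");cv2.imwrite("pics/s2f.png",c["img"][...,::-1]);np.save("s2.npy",pts(c));cv2.imwrite("pics/s2.png",cv2.resize(c["img"][120:240,270:400,::-1],None,fx=5,fy=5,interpolation=cv2.INTER_CUBIC))
t=r.state()["tool_pos"]
print("pred tip",proj(c,t-[0,0,.0933]),"grip top",proj(c,t-[0,0,.0933-.127]),"bore",proj(c,[.554,-.0185,.1435]),proj(c,[.554,-.0085,.1435]),proj(c,[.564,-.0185,.1435]))
E
```

```text
t 6.9167 pos [ 0.5542 -0.0201  0.2632] tilt(rad) toolz [-2.e-04  0.e+00 -1.e+00] tooly [ 0.709  0.705 -0.   ] F [0.2 0.1 0.5] gap 0.021 grip 49.871576079167426 j [-0.45  0.25  0.5   1.79 -0.13  1.13  0.88]
units/row [0.0051 0.0037 0.0608] norm mm/row 15.29321238492547
pred tip [317.25750659 181.79389819] grip top [316.6962539  127.19390976] bore [317.92152468 192.04841958] [322.3559983 191.656815 ] [318.62940202 194.34382917]
```

View pics/s2.png

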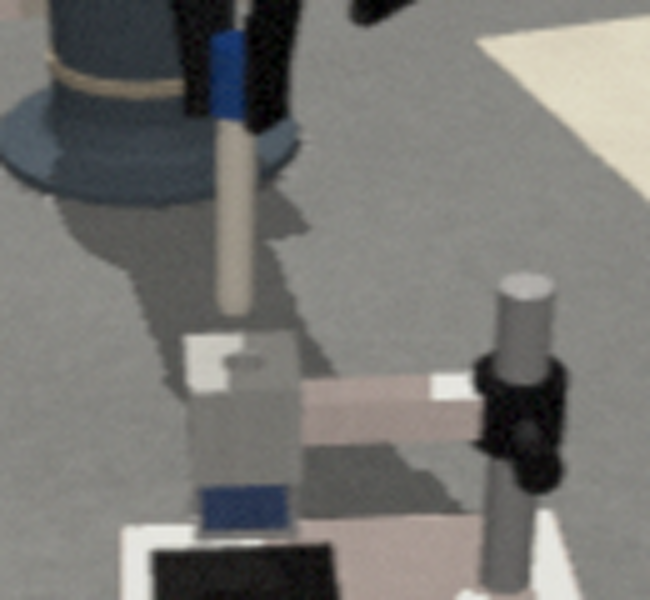

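The crop shows the rod tip at full-image (316.4,181), about 1 px left of where it was predicted, and the bore at (318,192). I'll measure the rod-to-bore offset within this one camera.

```bash
python3 - <<'E'
from h import *
P=np.load("s2.npy")
S=cam("scene")
acc=[];im=[]
for i in range(5):
    c=cam("scene");acc.append(c["range_z"]);im.append(c["img"].astype(float))
c["range_z"]=np.median(acc,0);P=pts(c);I=np.mean(im,0)
g=I.sum(2)
for v in (155,160,165,170,175,178):
    row=I[v,308:326];Z=P[v,308:326]
    warm=row[:,0]-row[:,2]; k=(Z[:,0]>.5)
    print(v,np.flatnonzero(k)+308,"x",Z[k,0].round(4).max() if k.any() else 0,"y mid",((Z[k,1].min()+Z[k,1].max())/2).round(4), "x central",np.median(Z[6:11,0]).round(4))
# sub-pixel edges of the shaft by gradient of brightness in R-B
# top face and sides of block in this camera
Q=P[183:202,303:334].reshape(-1,3);T=Q[(abs(Q[:,2]-.1435)<.005)]
print("topface",np.median(T[:,2]),cv2.minAreaRect((T[:,:2]*1000).astype(np.float32)))
F=P[205:214,309:328];print("front face x,y",np.median(F[...,0],0).round(4)[::3],np.median(F[...,1],0).round(4)[::3])
for v in(165,172,192): print(v,I[v,308:330].mean(1).round(0).astype(int))
E
```

```text
155 [313 314 315 316 317 318 319 320] x 0.5619 y mid -0.0212 x central 0.5612
160 [313 314 315 316 317 318 319 320] x 0.5627 y mid -0.0213 x central 0.5604
165 [313 314 315 316 317 318 319 320] x 0.5619 y mid -0.0214 x central 0.5612
170 [313 314 315 316 317 318 319 320] x 0.5617 y mid -0.0215 x central 0.5609
175 [313 314 315 316 317 318 319 320] x 0.5618 y mid -0.0217 x central 0.5613
178 [313 314 315 316 317 318 319 320] x 0.5608 y mid -0.0215 x central 0.5597
topface 0.14359568109253049 ((553.2442016601562, -18.825946807861328), (49.219024658203125, 52.79668045043945), 83.86729431152344)
front face x,y [0.5752 0.5761 0.5774 0.5775 0.5783 0.5794 0.5797] [-0.0422 -0.0355 -0.029  -0.0223 -0.0157 -0.0091 -0.0024]
165 [ 86  86  87  86  89 100 124 139 146 147 145 137 124 103  88  87  86  86
  87  87  89  89]
172 [ 88  87  88  88  89 101 126 141 145 147 142 134 119  99  90  87  88  96
 119 135 136 136]
192 [192 191 193 193 193 185 153 116 107 111 114 114 111 105 110 120 124 125
 126 125 123 113]
```

jog_arm:
  series:
    - [[0.0047,0.0027,0.02,0,0,0,0],[0.0046,0.0027,0.02,0,0,0,0],[0,0,0.02,0,0,0,0],[0,0,0.02,0,0,0,0],[0,0,0,0,0,0,0],[0,0,0,0,0,0,0],[0,0,0,0,0,0,0],[0,0,0,0,0,0,0]]

```text
time_s: 7.93
tool_pos: [0.5541, -0.0164, 0.2435]
ee_rot: [0.0, 0.383, 0.924, 0.0]
force: [-0.2, 0.0, -0.2]
finger_gap: 0.0213
grip_force: 49.9
```

```bash
python3 go.py 0.5535 -0.0175 0.23 1;python3 - <<'E'
from h import *
c=cam("scene");cv2.imwrite("pics/s3.png",cv2.resize(c["img"][160:220,290:350,::-1],None,fx=9,fy=9,interpolation=cv2.INTER_CUBIC))
E
```

```text
t 7.9333 pos [ 0.5541 -0.0164  0.2435] tilt(rad) toolz [ 5.e-04  1.e-04 -1.e+00] tooly [0.707 0.707 0.   ] F [-0.2  0.  -0.2] gap 0.0213 grip 49.87187291029841 j [-0.45  0.27  0.49  1.82 -0.14  1.09  0.88]
units/row [-0.0016 -0.0048  0.054 ] norm mm/row 13.563458924950654
```

View pics/s3.png

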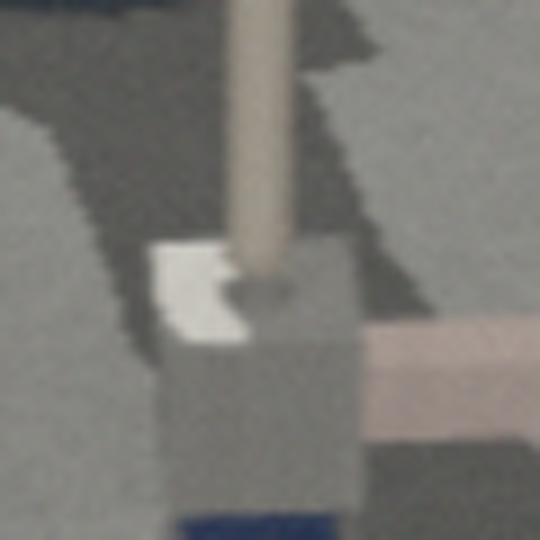

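The rod tip (262,276 in the crop) sits right over the bore (about 259,289). I'll enter gently and watch the force.

jog_arm:
  series:
    - [[-0.004,0,0.004,0,0,0,0],[0,0,0.005,0,0,0,0],[0,0,0.005,0,0,0,0],[0,0,0.005,0,0,0,0],[0,0,0.005,0,0,0,0],[0,0,0.005,0,0,0,0],[0,0,0.005,0,0,0,0],[0,0,0.005,0,0,0,0],[0,0,0,0,0,0,0],[0,0,0,0,0,0,0]]

```text
time_s: 8.82
tool_pos: [0.5545, -0.017, 0.2334]
ee_rot: [-0.0, 0.383, 0.924, -0.0]
force: [0.7, -0.1, -0.3]
finger_gap: 0.0207
grip_force: 49.9
```

```bash
python3 go.py 0.5535 -0.0175 0.23 1
```

```text
t 8.8167 pos [ 0.5545 -0.017   0.2334] tilt(rad) toolz [-2.e-04  0.e+00 -1.e+00] tooly [ 0.707  0.707 -0.   ] F [ 0.7 -0.1 -0.3] gap 0.0207 grip 49.87190993037075 j [-0.44  0.28  0.49  1.83 -0.15  1.07  0.89]
units/row [ 0.0015 -0.0042  0.0137] norm mm/row 3.59961857624374
```

jog_arm:
  series:
    - [[0,0,0.004,0,0,0,0],[0,0,0.004,0,0,0,0],[0,0,0.004,0,0,0,0],[0,0,0.004,0,0,0,0],[0,0,0.004,0,0,0,0],[0,0,0.004,0,0,0,0],[0,0,0.004,0,0,0,0],[0,0,0,0,0,0,0]]

```text
time_s: 9.48
tool_pos: [0.5544, -0.017, 0.2263]
ee_rot: [-0.0, 0.383, 0.924, -0.0]
force: [0.5, 0.4, -0.4]
finger_gap: 0.0209
grip_force: 49.9
```

```bash
python3 go.py 0.5545 -0.017 0.22 1
```

```text
t 9.4833 pos [ 0.5544 -0.017   0.2263] tilt(rad) toolz [-5.e-04  1.e-04 -1.e+00] tooly [ 0.707  0.707 -0.   ] F [ 0.5  0.4 -0.4] gap 0.0209 grip 49.871913995593786 j [-0.44  0.28  0.49  1.84 -0.15  1.05  0.89]
units/row [-0.0003  0.0003  0.025 ] norm mm/row 6.261150663105424
```

jog_arm:
  series:
    - [[0,0,0.004,0,0,0,0],[0,0,0.004,0,0,0,0],[0,0,0.004,0,0,0,0],[0,0,0.004,0,0,0,0],[0,0,0.004,0,0,0,0],[0,0,0.004,0,0,0,0],[0,0,0.004,0,0,0,0],[0,0,0.004,0,0,0,0],[0,0,0.004,0,0,0,0],[0,0,0.004,0,0,0,0],[0,0,0.004,0,0,0,0],[0,0,0.004,0,0,0,0]]

```text
time_s: 10.48
tool_pos: [0.5546, -0.017, 0.2144]
ee_rot: [-0.0, 0.383, 0.924, 0.0]
force: [0.1, -0.2, -0.2]
finger_gap: 0.0212
grip_force: 49.9
```

jog_arm:
  series:
    - [[0,0,0.002,0,0,0,0],[0,0,0.002,0,0,0,0],[0,0,0.002,0,0,0,0],[0,0,0.002,0,0,0,0]]

```text
time_s: 10.82
tool_pos: [0.5546, -0.0171, 0.2125]
ee_rot: [0.0, 0.383, 0.924, 0.0]
force: [-0.6, 0.0, -0.4]
finger_gap: 0.0207
grip_force: 49.9
```

jog_arm:
  series:
    - [[0,0,0.002,0,0,0,0],[0,0,0.002,0,0,0,0],[0,0,0.002,0,0,0,0],[0,0,0.002,0,0,0,0]]

```text
time_s: 11.15
tool_pos: [0.5552, -0.0173, 0.2117]
ee_rot: [0.001, 0.383, 0.924, 0.0]
force: [-1.3, -0.5, 8.5]
finger_gap: 0.021
grip_force: 49.9
```

jog_arm:
  series:
    - [[0,0,0.002,0,0,0,0],[0,0,0.002,0,0,0,0],[0,0,0.002,0,0,0,0],[0,0,0.002,0,0,0,0]]

```text
time_s: 11.48
tool_pos: [0.5553, -0.0174, 0.2102]
ee_rot: [0.001, 0.383, 0.924, 0.001]
force: [-1.6, 0.6, 8.7]
finger_gap: 0.0213
grip_force: 49.9
```

jog_arm:
  series:
    - [[0,0,0.004,0,0,0,0],[0,0,0.004,0,0,0,0],[0,0,0.004,0,0,0,0],[0,0,0.004,0,0,0,0],[0,0,0.004,0,0,0,0],[0,0,0.004,0,0,0,0],[0,0,0.004,0,0,0,0],[0,0,0.004,0,0,0,0]]

```text
time_s: 12.15
tool_pos: [0.5554, -0.0174, 0.2023]
ee_rot: [0.001, 0.383, 0.924, 0.001]
force: [-1.7, -0.7, 10.6]
finger_gap: 0.0209
grip_force: 49.8
```

jog_arm:
  series:
    - [[0,0,0.004,0,0,0,0],[0,0,0.004,0,0,0,0],[0,0,0.004,0,0,0,0],[0,0,0.004,0,0,0,0],[0,0,0.004,0,0,0,0],[0,0,0.004,0,0,0,0],[0,0,0.004,0,0,0,0]]

```text
time_s: 12.73
tool_pos: [0.5554, -0.0175, 0.1955]
ee_rot: [0.001, 0.383, 0.924, 0.001]
force: [-2.6, -0.1, 11.4]
finger_gap: 0.0209
grip_force: 49.8
```

```bash
python3 go.py 0.5545 -0.017 0.182 1
```

```text
t 12.7333 pos [ 0.5554 -0.0175  0.1955] tilt(rad) toolz [ 2.1e-03  5.0e-04 -1.0e+00] tooly [0.708 0.707 0.002] F [-2.6 -0.1 11.4] gap 0.0209 grip 49.84585277270526 j [-0.43  0.32  0.48  1.88 -0.17  0.99  0.91]
units/row [ 0.0038 -0.0013  0.054 ] norm mm/row 13.544068508316697
```

jog_arm:
  series:
    - [[0,0,0.004,0,0,0,0],[0,0,0.004,0,0,0,0],[0,0,0.004,0,0,0,0],[0,0,0.004,0,0,0,0],[0,0,0.004,0,0,0,0],[0,0,0.004,0,0,0,0],[0,0,0.004,0,0,0,0],[0,0,0.004,0,0,0,0],[0,0,0.003,0,0,0,0],[0,0,0.002,0,0,0,0],[0,0,0.002,0,0,0,0]]

```text
time_s: 13.65
tool_pos: [0.5551, -0.0176, 0.186]
ee_rot: [0.001, 0.383, 0.924, 0.001]
force: [-4.8, -1.3, 13.4]
finger_gap: 0.021
grip_force: 49.8
```

jog_arm:
  series:
    - [[0,0,0.002,0,0,0,0],[0,0,0.002,0,0,0,0]]

```text
time_s: 13.82
tool_pos: [0.5551, -0.0176, 0.185]
ee_rot: [0.001, 0.383, 0.924, 0.001]
force: [-4.3, -0.8, 12.9]
finger_gap: 0.0208
grip_force: 49.8
```

jog_arm:
  series:
    - [[0,0,0.002,0,0,0,0],[0,0,0.002,0,0,0,0]]

```text
time_s: 13.98
tool_pos: [0.555, -0.0176, 0.1841]
ee_rot: [0.001, 0.383, 0.924, 0.001]
force: [-4.9, -0.7, 14.1]
finger_gap: 0.0208
grip_force: 49.8
```

jog_arm:
  series:
    - [[0.002,-0.002,0,0,0,0,0],[0.002,-0.002,0,0,0,0,0],[0,0,0,0,0,0,0]]

```text
time_s: 14.23
tool_pos: [0.5545, -0.0174, 0.1838]
ee_rot: [0.002, 0.383, 0.924, 0.001]
force: [-1.0, -1.4, 9.4]
finger_gap: 0.0207
grip_force: 49.9
```

jog_arm:
  series:
    - [[0,0,0.002,0,0,0,0],[0,0,0.002,0,0,0,0]]

```text
time_s: 14.4
tool_pos: [0.5545, -0.0174, 0.1829]
ee_rot: [0.002, 0.383, 0.924, 0.001]
force: [-2.6, -0.9, 11.5]
finger_gap: 0.0207
grip_force: 49.9
```

```bash
python3 go.py 0.5545 -0.017 0.182 1; python3 -c "
from bench import r;print(r.state()['moment'])"
```

```text
t 14.4 pos [ 0.5545 -0.0174  0.1829] tilt(rad) toolz [ 3.5e-03  5.0e-04 -1.0e+00] tooly [0.708 0.707 0.003] F [-2.6 -0.9 11.5] gap 0.0207 grip 49.85133065376431 j [-0.42  0.33  0.48  1.89 -0.18  0.96  0.92]
units/row [0.0013 0.001  0.0035] norm mm/row 0.9639756389036886
[-0.0913894   0.45510482  0.01057374]
```

jog_arm:
  series:
    - [[0.001,-0.001,0.001,0,0,0,0],[0.001,-0.001,0.001,0,0,0,0]]

```text
time_s: 14.57
tool_pos: [0.5543, -0.0172, 0.1824]
ee_rot: [0.002, 0.383, 0.924, 0.001]
force: [0.1, 0.1, 9.6]
finger_gap: 0.0207
grip_force: 49.9
```

jog_arm:
  series:
    - [[0,0,0.0015,0,0,0,0],[0,0,0.0015,0,0,0,0]]

```text
time_s: 14.73
tool_pos: [0.5544, -0.0173, 0.1819]
ee_rot: [0.002, 0.383, 0.924, 0.001]
force: [-2.2, -0.3, 12.7]
finger_gap: 0.0205
grip_force: 49.8
```

jog_arm:
  series:
    - [[0,0,0.0015,0,0,0,0],[0,0,0.0015,0,0,0,0]]

```text
time_s: 14.9
tool_pos: [0.5546, -0.0174, 0.1818]
ee_rot: [0.002, 0.383, 0.924, 0.001]
force: [-4.0, -0.7, 17.0]
finger_gap: 0.021
grip_force: 49.8
```

The cell has landed: z has stopped at 0.1818, where 0.1819 was predicted, and the force is climbing. Now the short bedding press.

jog_arm:
  series:
    - [[0.0005,-0.0005,0.0012,0,0,0,0],[0,0,0,0,0,0,0]]

```text
time_s: 15.07
tool_pos: [0.5545, -0.0174, 0.1818]
ee_rot: [0.002, 0.383, 0.924, 0.001]
force: [-2.6, -0.1, 15.1]
finger_gap: 0.0206
grip_force: 49.8
```

jog_arm:
  series:
    - [[0,0,0.0015,0,0,0,0],[0,0,0.001,0,0,0,0]]

```text
time_s: 15.23
tool_pos: [0.5547, -0.0175, 0.1818]
ee_rot: [0.003, 0.383, 0.924, 0.002]
force: [-3.3, -0.3, 20.8]
finger_gap: 0.0207
grip_force: 49.8
```

jog_arm:
  series:
    - [[0,0,0,0,0,0,0]]

```text
time_s: 15.32
tool_pos: [0.5547, -0.0175, 0.1818]
ee_rot: [0.003, 0.383, 0.924, 0.002]
force: [-5.0, -0.5, 19.2]
finger_gap: 0.0208
grip_force: 49.8
```

jog_arm:
  series:
    - [[0,0,0,0,0,0,0],[0,0,0,0,0,0,0],[0,0,0,0,0,0,0],[0,0,0,0,0,0,0]]

```text
time_s: 15.65
tool_pos: [0.5547, -0.0175, 0.1818]
ee_rot: [0.003, 0.383, 0.924, 0.002]
force: [-2.9, -1.3, 18.0]
finger_gap: 0.021
grip_force: 49.8
```

```bash
python3 go.py 0.5545 -0.017 0.263 1
```

```text
t 15.65 pos [ 0.5547 -0.0175  0.1818] tilt(rad) toolz [ 0.006   0.0011 -1.    ] tooly [0.708 0.707 0.005] F [-2.9 -1.3 18. ] gap 0.021 grip 49.829702535644174 j [-0.42  0.33  0.48  1.89 -0.18  0.95  0.92]
units/row [ 0.0008  0.0025 -0.3249] norm mm/row 81.2272854890434
```

jog_arm:
  series:
    - [[0,0,-0.008,0,0,0,0],[0,0,-0.015,0,0,0,0],[0,0,-0.02,0,0,0,0],[0,0,-0.025,0,0,0,0],[0,0,-0.03,0,0,0,0],[0,0,-0.03,0,0,0,0],[0,0,-0.03,0,0,0,0],[0,0,-0.03,0,0,0,0],[0,0,-0.03,0,0,0,0],[0,0,-0.04,0,0,0,0],[0,0,-0.04,0,0,0,0],[0,0,-0.04,0,0,0,0]]

```text
time_s: 16.65
tool_pos: [0.5517, -0.0173, 0.2633]
ee_rot: [-0.0, 0.383, 0.924, -0.0]
force: [-0.4, 0.0, -0.2]
finger_gap: 0.0209
grip_force: 49.9
```

jog_arm:
  series:
    - [[0,0,-0.01,0,0,0,0],[0,0,0,0,0,0,0],[0,0,0,0,0,0,0],[0,0,0,0,0,0,0]]

```text
time_s: 16.98
tool_pos: [0.5517, -0.017, 0.2643]
ee_rot: [-0.001, 0.383, 0.924, -0.0]
force: [0.1, 0.4, -0.6]
finger_gap: 0.0208
grip_force: 49.9
```

```bash
python3 go.py 0.4614 -0.3026 0.263 12; python3 - <<'E'
from h import *
c=cam("scene");cv2.imwrite("pics/s4.png",cv2.resize(c["img"][120:240,270:400,::-1],None,fx=5,fy=5,interpolation=cv2.INTER_CUBIC))
I=c["img"].astype(int);P=pts(c)
for v in(150,155,160,165,170,175,180):print(v,I[v,308:326].mean(1).round().astype(int))
k=(P[...,0]>.5)&(P[...,2]>.155)&(P[...,2]<.25);k[:,:305]=0;k[:,330:]=0
for z in np.arange(.155,.25,.01):
    q=P[k&(abs(P[...,2]-z)<.005)]
    if len(q):print(z.round(3),len(q),"ymid",((q[:,1].min()+q[:,1].max())/2).round(4),"xmax",np.percentile(q[:,0],85).round(4))
E
```

```text
t 16.9833 pos [ 0.5517 -0.017   0.2643] tilt(rad) toolz [-0.0014 -0.     -1.    ] tooly [ 0.707  0.707 -0.001] F [ 0.1  0.4 -0.6] gap 0.0208 grip 49.871958615258336 j [-0.45  0.24  0.5   1.8  -0.13  1.13  0.87]
units/row [-0.0461 -0.0886  0.0005] norm mm/row 24.96523007468271
150 [ 67  70  68  64  70  70  92 122 137 146 149 143 139 127 108  93  89  88]
155 [ 63  65  66  65  66  70  93 122 140 147 145 143 136 119  79  59  58  82]
160 [ 66  71  75  77  85  83 103 125 139 142 147 145 137 119  98  89  86  86]
165 [ 84  88  87  86  90  91 101 126 140 144 146 145 135 119  96  89  88  83]
170 [ 90  89  89  88  86  92 104 128 141 145 146 143 134 114  93  87  93 119]
175 [ 90  90  93  88  89  93 114 134 144 146 146 140 131 113  93  90  89  89]
180 [ 88  88  89  91  91  89  98 116 130 137 137 133 122 103  92  90  88  92]
0.175 20 ymid -0.0202 xmax 0.5576
0.185 28 ymid -0.0202 xmax 0.559
0.195 33 ymid -0.0188 xmax 0.5593
0.205 31 ymid -0.0189 xmax 0.5591
0.215 34 ymid -0.0188 xmax 0.5601
0.225 35 ymid -0.019 xmax 0.5591
0.235 33 ymid -0.0185 xmax 0.5594
0.245 36 ymid -0.0187 xmax 0.5599
```

View pics/s4.png

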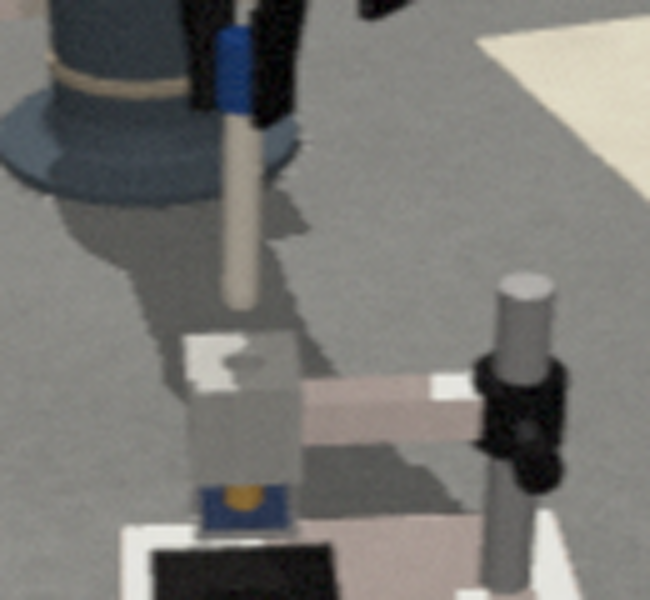

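The brass cell now shows below the block, on the felt at crop (243,497), and the rod is out and upright. Back to the wooden block.

jog_arm:
  series:
    - [[-0.05,-0.0965,0,0,0,0,0],[-0.05,-0.0965,0,0,0,0,0],[-0.05,-0.0965,0,0,0,0,0],[-0.05,-0.0965,0,0,0,0,0],[-0.05,-0.0965,0,0,0,0,0],[-0.05,-0.0965,0,0,0,0,0],[-0.05,-0.0965,0,0,0,0,0],[-0.05,-0.0965,0,0,0,0,0],[-0.05,-0.0965,0,0,0,0,0],[-0.05,-0.0965,0,0,0,0,0],[-0.05,-0.0965,0,0,0,0,0],[0,0,0,0,0,0,0]]

```text
time_s: 18.03
tool_pos: [0.4583, -0.3079, 0.2648]
ee_rot: [-0.0, 0.387, 0.922, -0.002]
force: [-0.9, -0.8, -1.1]
finger_gap: 0.0207
grip_force: 49.9
```

jog_arm:
  series:
    - [[0,0,0.05,0,0,0,0],[0,0,0.1,0,0,0,0],[0,0,0.1,0,0,0,0],[0,0,0.1,0,0,0,0],[0,0,0.05,0,0,0,0],[0,0,0,0,0,0,0],[0,0,0,0,0,0,0],[0,0,0,0,0,0,0],[0,0,0,0,0,0,0],[0,0,0,0,0,0,0],[0,0,0,0,0,0,0]]

```text
time_s: 18.95
tool_pos: [0.4622, -0.3021, 0.1657]
ee_rot: [0.001, 0.383, 0.924, 0.0]
force: [-0.1, 0.2, -0.6]
finger_gap: 0.0211
grip_force: 49.9
```

```bash
python3 go.py 0.4614 -0.3026 0.145 1; python3 - <<'E'
from h import *
c=cam("scene");cv2.imwrite("pics/s5.png",cv2.resize(c["img"][160:245,150:250,::-1],None,fx=7,fy=7,interpolation=cv2.INTER_CUBIC))
P=pts(c);k=np.zeros((400,640),bool);k[150:240,178:212]=1
k&=(abs(P[...,1]+.303)<.02)
for z in np.arange(.06,.13,.01):
    q=P[k&(abs(P[...,2]-z)<.005)];q=q[q[:,0]>.44]
    if len(q):print(z.round(3),len(q),"ymid",((q[:,1].min()+q[:,1].max())/2).round(4),"xmax",np.percentile(q[:,0],85).round(4))
Q=np.load("scene0.npy")
k=np.zeros((400,640),bool);k[150:240,178:212]=1
k&=(abs(Q[...,1]+.303)<.02)
for z in np.arange(.06,.13,.01):
    q=Q[k&(abs(Q[...,2]-z)<.005)];q=q[q[:,0]>.44]
    if len(q):print("before",z.round(3),len(q),"ymid",((q[:,1].min()+q[:,1].max())/2).round(4),"xmax",np.percentile(q[:,0],85).round(4))
E
```

```text
t 18.95 pos [ 0.4622 -0.3021  0.1657] tilt(rad) toolz [ 1.6e-03 -4.0e-04 -1.0e+00] tooly [0.707 0.707 0.001] F [-0.1  0.2 -0.6] gap 0.0211 grip 49.87096147611737 j [ 0.02  0.37  0.61  1.92 -0.26  0.93  1.55]
units/row [ 0.0011 -0.0037  0.0828] norm mm/row 20.71288012424668
0.07 4 ymid -0.3028 xmax 0.4677
0.08 22 ymid -0.3039 xmax 0.4698
0.09 24 ymid -0.3028 xmax 0.4702
0.1 26 ymid -0.3036 xmax 0.469
0.11 25 ymid -0.3037 xmax 0.4697
0.12 28 ymid -0.3027 xmax 0.4697
0.13 23 ymid -0.3033 xmax 0.4714
before 0.06 24 ymid -0.3049 xmax 0.4675
before 0.07 23 ymid -0.3053 xmax 0.4674
before 0.08 24 ymid -0.3046 xmax 0.4674
before 0.09 24 ymid -0.3053 xmax 0.4674
before 0.1 23 ymid -0.3045 xmax 0.4679
before 0.11 28 ymid -0.305 xmax 0.4701
before 0.12 35 ymid -0.3053 xmax 0.4709
before 0.13 39 ymid -0.3048 xmax 0.4703
```

View pics/s5.png

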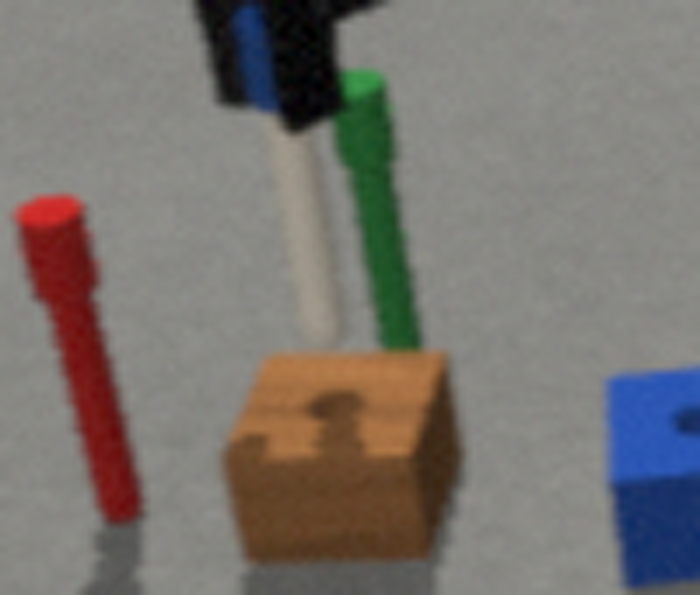

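The rod tip, at crop (320,340), hangs above the hole at (335,403). The depth data says to shift about 1.8 mm toward −x/−y, then go down gently.

jog_arm:
  series:
    - [[0,-0.0075,0.01,0,0,0,0],[0,0,0.02,0,0,0,0],[0,0,0.02,0,0,0,0],[0,0,0.02,0,0,0,0],[0,0,0.02,0,0,0,0],[0,0,0.015,0,0,0,0],[0,0,0.01,0,0,0,0],[0,0,0.01,0,0,0,0],[0,0,0,0,0,0,0]]

```text
time_s: 19.75
tool_pos: [0.4602, -0.3031, 0.133]
ee_rot: [-0.0, 0.383, 0.924, 0.0]
force: [0.1, 0.0, -0.6]
finger_gap: 0.0207
grip_force: 49.9
```

jog_arm:
  series:
    - [[0,0,0.006,0,0,0,0],[0,0,0.006,0,0,0,0],[0,0,0.006,0,0,0,0],[0,0,0.006,0,0,0,0],[0,0,0,0,0,0,0]]

```text
time_s: 20.17
tool_pos: [0.4603, -0.3031, 0.1273]
ee_rot: [-0.0, 0.383, 0.924, 0.0]
force: [-0.1, 0.3, -1.3]
finger_gap: 0.0212
grip_force: 49.9
```

jog_arm:
  series:
    - [[0,0,0.01,0,0,0,0],[0,0,0.01,0,0,0,0],[0,0,0.01,0,0,0,0],[0,0,0.01,0,0,0,0],[0,0,0.01,0,0,0,0],[0,0,0.01,0,0,0,0],[0,0,0.01,0,0,0,0],[0,0,0.01,0,0,0,0],[0,0,0.006,0,0,0,0],[0,0,0,0,0,0,0],[0,0,0,0,0,0,0]]

```text
time_s: 21.08
tool_pos: [0.4604, -0.3032, 0.106]
ee_rot: [-0.0, 0.383, 0.924, 0.0]
force: [0.4, 0.3, -1.4]
finger_gap: 0.0208
grip_force: 49.9
```

jog_arm:
  series:
    - [[0,0,0.004,0,0,0,0],[0,0,0.003,0,0,0,0],[0,0,0,0,0,0,0]]

```text
time_s: 21.33
tool_pos: [0.4604, -0.3032, 0.1043]
ee_rot: [-0.0, 0.383, 0.924, 0.0]
force: [-0.0, -0.4, -1.1]
finger_gap: 0.021
grip_force: 49.9
```

jog_arm:
  series:
    - [[0,0,0.002,0,0,0,0],[0,0,0.002,0,0,0,0],[0,0,0.001,0,0,0,0],[0,0,0,0,0,0,0]]

```text
time_s: 21.67
tool_pos: [0.4606, -0.3034, 0.1033]
ee_rot: [0.0, 0.383, 0.924, 0.0]
force: [-0.2, -0.5, 2.4]
finger_gap: 0.0208
grip_force: 49.9
```

Floor contact at 0.1033, the same height as at the start. Release and back off.

jog_arm:
  series:
    - [[0,0,0,0,0,0,0.35],[0,0,0,0,0,0,0.5],[0,0,0,0,0,0,0.6],[0,0,0,0,0,0,0.6],[0,0,0,0,0,0,0.6],[0,0,0,0,0,0,0.6]]

```text
time_s: 22.17
tool_pos: [0.4604, -0.3032, 0.103]
ee_rot: [-0.0, 0.383, 0.924, 0.0]
force: [0.0, 0.2, 0.0]
finger_gap: 0.0497
grip_force: 0.0
```

jog_arm:
  series:
    - [[0,0,-0.03,0,0,0,0.6],[0,0,-0.05,0,0,0,0.6],[0,0,-0.08,0,0,0,0.6],[0,0,-0.1,0,0,0,0.6],[0,0,-0.1,0,0,0,0.6],[0,0,-0.1,0,0,0,0.6],[0,0,-0.08,0,0,0,0.6],[0,0,0,0,0,0,0.6],[0,0,0,0,0,0,0.6],[0,0,0,0,0,0,0.6]]

```text
time_s: 23.0
tool_pos: [0.46, -0.3029, 0.238]
ee_rot: [-0.0, 0.383, 0.924, 0.0]
force: [-0.6, 0.8, 0.1]
finger_gap: 0.0521
grip_force: 0.0
```

```bash
python3 go.py 0.46 -0.303 0.24 1; python3 - <<'E'
from h import *
c=cam("scene");cv2.imwrite("pics/s6.png",c["img"][...,::-1])
E
```

```text
t 23.0 pos [ 0.46   -0.3029  0.238 ] tilt(rad) toolz [-3.e-04  6.e-04 -1.e+00] tooly [0.707 0.707 0.   ] F [-0.6  0.8  0.1] gap 0.0521 grip 0.0 j [-0.02  0.28  0.65  1.84 -0.19  1.08  1.49]
units/row [-0.0002 -0.0004 -0.0081] norm mm/row 2.0229705007150285
```

View pics/s6.png

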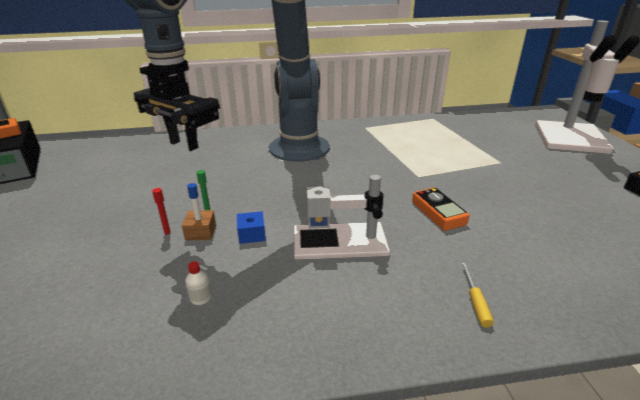

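The rod stands in its block at (193,190), the cell sits on the dish at (318,219), nothing else has moved, and the gripper is clear.

```bash
python3 -c "
from bench import r;print(r.hand_in())"
```

```text
the job is handed in; nothing more can be done
None
```

The lens cell is down on the catch dish, bedded at 18–20 N (highest reading 20.8 N), the rod is back standing in its wooden block, and the job was handed in at about 23 s with no verdict returned.

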